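Lock the retaining bar of the phone charging rack

ROBOT

A 7-joint arm with a two-finger parallel gripper is mounted at the origin on the work surface. World frame = base frame: x ahead of the robot, y to its left, z up, the work surface at z = 0. Lengths are in m, angles in rad, forces in N, time in s.
With the tool pointing down it reaches from about 0.425 to 0.925 m from the base axis. Payload 6.8 kg.
Tool frame: the origin (TCP) lies at the very end of the fingers, on their centre line; the grasp point (between the pads) lies 19 mm behind it; z points along the fingers, y is the line along which they close (so a half turn about z gives the same grasp; the last joint's range is limited). The gripper opens to 85 mm and grips with 20 to 120 N. Pads are 22 mm wide; open, the fingers measure 114 mm over their backs; the gripper's body (76 mm by 85 mm) begins 54 mm behind the grasp point. The pads swing forward as they close: fully open they stand 13 mm farther back than shut.
Start: joints at [-1.229, 0.477, 0.022, 1.555, -0.011, 1.109, -0.083], TCP at [0.293, 0.608, 0.231] pointing down, gripper open.
Joint ranges: [-2.96, 2.96], [-0.34, 2.1], [-1.41, 1.46], [0.24, 2.44], [-1.37, 4.51], [0.17, 1.92], [-2.96, 2.96]. Speed limits (rad/s): [2.39, 2.39, 3.14, 3.14, 3.14, 3.14, 3.14].

INTERFACE

Orientations are given as a unit quaternion [w, x, y, z].
In Python, from station import bot gives the robot as it stands.
- The arm moves only by the tool jog_arm, never from a script. Its argument "motion" is a list of rows, each a list of 7 numbers: the turn, a rotation vector about the tool's x, y, z in rad, then the shift along the tool's x, y, z in mm, then the finger opening in mm, from 0 to 85.4. A call has 1 to 10 rows; each row is the pose to reach, as a shift and turn from the pose commanded when the call began, along the tool's axes at that moment; what a row does not reach only later rows make up. A row lasts 1/8 s, in which the tool goes at most 62.5 mm and 10.7 degrees, less where a joint would pass 70% of its speed; a pose out of reach is approached as far as the arm can. A call with a gripper value outside its range is refused whole. The fingers move at their own pace and stop on an object; "grip_force" is the grip in N (left out, the last holds). Time passes only in rows, so rows that repeat a pose let the fingers close. It gives the time, the measured TCP pose, the force, the opening and the grip force at its end, in the units of the state.
- bot.get_obs(): the state, without advancing time (a new reading comes with each control period).
- bot.read_camera(name): name is "side" or "top"; returns a dict with "pixels" (420x560x3 uint8, red, green, blue), "camera_matrix" (3x3 intrinsics, pixels), "distortion" ([k1, k2, p1, p2, k3] as OpenCV has them; the pictures are not rectified), "T" (4x4, takes a point from camera to world coordinates). Camera axes: x right, y down, z forward; pixel columns grow to the right and rows downward; lengths in m; the calibration is good to about 2 mm. A picture is of the moment at which its call begins. There is no depth.
- bot.hand_in(): hands the job in; it is judged then, once.
Trained networks look in a picture, given as the dict that the camera call returned (one of the last four; its "shot" number tells which), for a name from the list of things; names that differ only in an ending like _2 or _b are one class to them, and where a whole thing is asked for, a point or a joint stands for the part that bears it (a point fixed in the world has none). Each returns a list of dicts, best first, with "score" (0 to 1); they miss things now and then, are a little off and sometimes report something else, mostly with a low value. They report only what shows in the picture. A call takes as long as a camera call.
- bot.spot_in(thing, picture): "xy" ([column, row] in pixels, amid what is visible of it).
- bot.tip_of(thing, picture): "xy" ([column, row] in pixels: a listed point, or the origin of a listed thing).
The state is a dict: "t": time; "q": joint angles; "joint_vel": joint speeds; "joint_torque": joint torques, N m; "eef_pos": TCP position; "tool_rot": TCP orientation; "contact_force": force on the tool from outside, world axes, zero at the start; "torque": the same for the moment, N m; "gripper_width": opening from 0.0 (shut) to 1.0 (fully open); "grasp_force": force on a finger pad.
Only numpy, scipy, OpenCV 4.12 (cv2) and the standard library are available. Lean on these libraries where they do the work, as an engineer would, in place of code of your own. Each camera call takes 0.05 s, during which the arm holds its last target. There are 200 camera calls.

TASK

The retaining bar of the phone charging rack is loose. Tighten its black castle nut clockwise until the nut's orange tooth meets the orange line on the deck, then turn it a little further, just until the first slot lines up with the red-knobbed locking pin, and not on towards another slot. Then slide the pin fully home through the slot, let go, and leave the things around the rack where they are.

Things in the scene. Friction and masses are not known exactly. Their poses are not given: they have to be found in the camera images.
- rack: White wedge phone charging rack fixed to the table, base 170 mm (x) by 400 mm (y); its deck slopes up at 30 degrees away from the robot. Origin on the table under the nut's side, mid-depth; x points to the high side. Right of the nut (-y), over 100 mm from its axis, stand clear dividers and two phones, up to 75 mm above the deck.
- stud (a point): Fixed point where the nut's axis leaves the deck surface. z: along the stud, out of the deck, leaning 30 degrees from vertical to the rack's low side; x: up the slope; y: level, from the nut to the pin's knob. Under the nut lie a collar 38 mm across, 14 mm high, and towards -y the aluminium bar, up to 9 mm high. The steel stud, 16 mm across, ends 61 mm above the deck.
- nut_body (a point): Fixed point on the nut's axis 27 mm above the deck, in the middle of the nut's round knurled black body (48 mm across, 14 to 40 mm above the deck: grip here). Above it is the crown of six teeth (five white, one orange), 44 mm across, 40 to 52 mm above the deck. Same axes as the stud point.
- nut_mark (a point): Outer end of the top of the nut's one orange tooth, 22 mm from the axis, 52 mm above the deck; turns with the nut. The orange line on the deck lies 30 to 54 mm from the axis, in the direction 205 degrees from the stud point's x axis (counted from x towards y). Between the six teeth are six slots, at least 8 mm wide, 30 degrees from the tooth middles.
- guide (a point): Middle of the top of the grey block that guides the pin: 32 mm wide (x), 15 mm thick (y), 54 mm high above the deck; 52.5 mm from the nut's axis towards +y. Same axes as the stud point.
- nut (a joint): Angle of the nut, rad; grows clockwise seen from above (tightening). 0: tight, the orange tooth points at the orange line; negative: loose. At 0.436 (25 degrees past tight) the first slot faces the pin, which enters within about 0.1 of that; the next slot is 1.047 further. Starts between -1.7 and -0.6. Stays where it is left; takes about 0.15 N m loose, 0.22 N m tight.
- pin (a joint): Travel of the captive steel locking pin (5 mm across) towards the nut along -y of the stud point, 46 mm above the deck, in m: 0 withdrawn (tip 27 mm from the nut's axis), 0.027 fully home (knob against the guide, tip in the stud). Starts 0 to 0.004. Takes about 2 N, stays where it is left, and is stopped by a tooth if no slot is in line.
- pin_handle (a point): Middle of the pin's upright red knob, a cylinder 14 mm across and 32 mm long parallel to the stud, 36 to 68 mm above the deck; 94 mm from the nut's axis when withdrawn, 67 mm when home. Same axes as the stud point. Push it towards the nut from its far side, or pinch it.
- case: Bystander: white earphone case, 62 x 50 x 24 mm, loose on the table before the rack's low side. Origin under its middle.
- charger: Bystander: black power brick, 50 x 60 x 30 mm, loose on the table left of the rack. Origin under its middle.
- mug: Bystander: blue mug, 76 mm across, 85 mm high, loose on the table off the rack's right front corner. Origin under its middle.

How it is judged:
By the outcome, as a careful person would: the job done as asked, in the order asked, and still so for the second after the job is handed in, with the robot touching nothing.
It also fails if it takes over 58 s, if anything falls off the work surface, if the arm or the gripper's body presses on something with over 40 N, if the wrist force passes 120 N, or if a joint passes its speed limit or range.

## Working session

There is one attempt and no reset: what is moved stays moved. The work goes in short steps, Python scripts to look and compute and a tool call to move; the robot and the scene stay as the last step left them, time stands still between calls to the robot, and variables do not carry over. Pictures are saved under pics/ and viewed, at most 10 in all, crops included, and the job is handed in when it is done.

Besides the shell and the picture viewer there is one more tool, called after "Call:" as name([rows], argument=value, ...), one row to a line, values as JSON. jog_arm: Moves the arm, as the interface text tells. Its arguments: {"type":"object","properties":{"motion":{"type":"array"},"grip_force":{"type":"number"}},"required":["motion"]}

```bash
mkdir -p pics; ls
cat > h.py <<'E'
import numpy as np, cv2, json
from scipy.spatial.transform import Rotation as R
from scipy.optimize import least_squares
from station import bot
def cams():
    return {n:bot.read_camera(n) for n in("side","top")}
def proj(P,c):
    T=np.linalg.inv(c["T"]); 
    return cv2.projectPoints(np.atleast_2d(P).astype(float),cv2.Rodrigues(T[:3,:3])[0],T[:3,3],np.array(c["camera_matrix"]),np.array(c["distortion"]))[0][:,0]
E
python3 - <<'E'
from h import *
C=cams()
for n,c in C.items():
    cv2.imwrite(f"pics/{n}0.png",c["pixels"][:,:,::-1]); print(n,np.round(c["T"],3).tolist())
    for t in["rack","stud","nut_body","nut_mark","guide","pin_handle","case","charger","mug"]:
        r=bot.tip_of(t,c); print(t,[(np.round(a["xy"],1).tolist(),round(a["score"],2)) for a in r[:3]])
o=bot.get_obs();print({k:np.round(v,3).tolist() for k,v in o.items()})
E
```

```text
pics
side [[0.983, -0.117, 0.138, 0.376], [-0.179, -0.521, 0.835, -1.024], [-0.025, -0.846, -0.533, 0.753], [0.0, 0.0, 0.0, 1.0]]
rack [([338.6, 248.5], 0.55)]
stud [([328.6, 236.7], 0.66)]
nut_body [([326.2, 221.7], 0.81)]
nut_mark [([323.2, 220.7], 0.66)]
guide [([317.7, 208.0], 0.58)]
pin_handle [([321.4, 201.1], 0.38)]
case [([286.6, 266.2], 0.82)]
charger [([328.9, 220.1], 0.72), ([328.1, 211.6], 0.64)]
mug [([271.3, 326.8], 0.97)]
top [[-0.004, -0.998, 0.062, 0.454], [-1.0, 0.004, 0.007, -0.02], [-0.008, -0.062, -0.998, 1.311], [0.0, 0.0, 0.0, 1.0]]
rack [([305.9, 169.1], 0.77)]
stud [([304.6, 174.2], 0.62)]
nut_body [([305.8, 178.5], 0.76)]
nut_mark [([311.2, 180.9], 0.61)]
guide [([280.3, 179.1], 0.63)]
pin_handle [([269.2, 168.1], 0.39)]
case [([325.3, 226.4], 0.91)]
charger [([225.3, 160.0], 0.83)]
mug [([402.2, 251.8], 0.76)]
{'t': 1.0, 'q': [-1.229, 0.477, 0.022, 1.555, -0.012, 1.109, -0.083], 'joint_vel': [0.0, -0.0, -0.001, 0.001, -0.001, 0.001, 0.001], 'joint_torque': [-0.0, -59.634, 1.606, -28.154, 0.012, 0.002, -0.0], 'eef_pos': [0.293, 0.608, 0.231], 'tool_rot': [-0.0, 0.223, 0.975, 0.0], 'contact_force': [0.179, -0.243, -0.387], 'torque': [0.012, 0.005, -0.048], 'grasp_force': 0.0, 'gripper_width': 0.997}
```

Run:
```python
from h import *
a=cv2.imread("pics/side0.png");b=cv2.imread("pics/top0.png")
f=lambda im,x,y,w,h:cv2.resize(im[y:y+h,x:x+w],(400,600),interpolation=cv2.INTER_CUBIC)
cv2.imwrite("pics/c0.png",np.hstack([f(a,270,140,100,150),f(b,240,110,100,150)]))
cv2.imwrite("pics/f0.png",np.vstack([np.hstack([a,b])])[::1,:,:][:, :, :] if 0 else cv2.resize(np.hstack([a,b]),(800,300)))
```

```text
(no output)
```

View pics/c0.png

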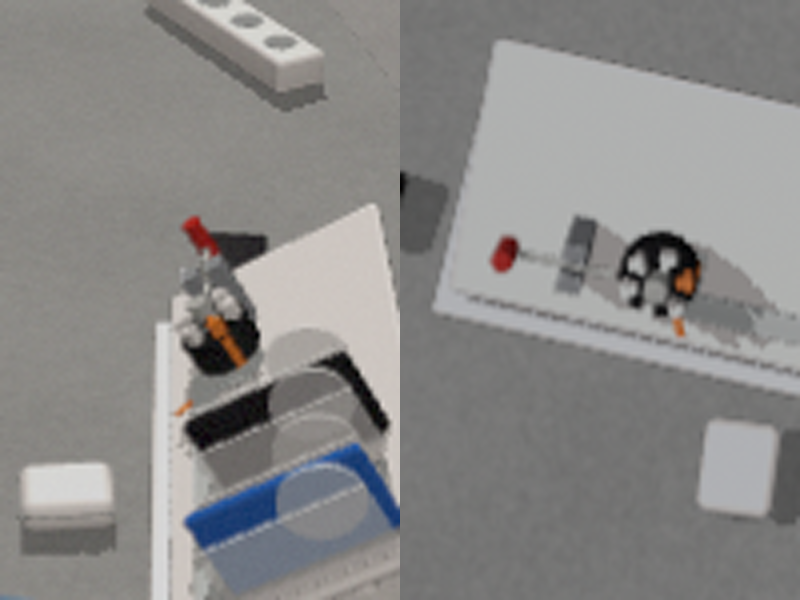

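View pics/f0.png

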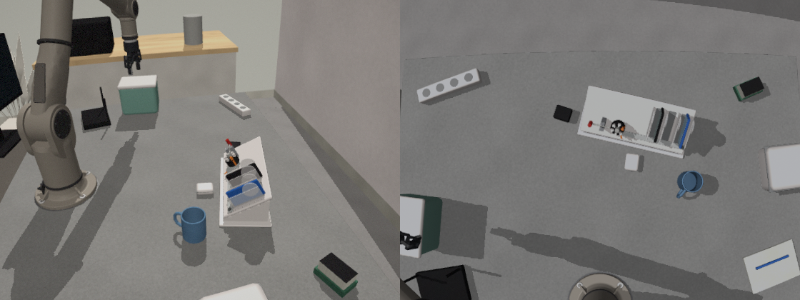

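```bash
cat >> h.py <<'E'
def frame(p):
    e=np.array([np.cos(p[3]),np.sin(p[3]),0]);z=np.array([0,0,1.]);c,s=np.cos(np.pi/6),.5
    M=np.array([c*e+s*z,np.cross(z,e),-s*e+c*z]).T
    return np.array(p[:3]),M
def mk(phi,r,h): return [r*np.cos(phi),r*np.sin(phi),h]
def red(c):
    h=c["pixels"].astype(int); m=(h[...,0]>110)&(h[...,1]<60)&(h[...,2]<70); 
    y,x=np.nonzero(m[140:230,250:350]); return np.array([x.mean()+250,y.mean()+140])
E
python3 - <<'E'
from h import *
C=cams(); obs=[]
for n,c in C.items():
    for t in["stud","nut_body","nut_mark","guide"]:
        r=bot.tip_of(t,c)
        if r: obs.append((n,t,np.array(r[0]["xy"]),1/1.5))
    obs.append((n,"knob",red(c),1/.7))
obs+=[("top","line",np.array([310,191.5]),1),("side","line",np.array([315.8,242]),1),("top","cornerL",np.array([248.,187]),.7)]
def pts(p): 
    S,M=frame(p); d={"stud":[0,0,0],"nut_body":[0,0,.027],"nut_mark":mk(p[4],.022,.052),"guide":[0,.0525,.054],"knob":[0,.092,.052],"line":mk(np.radians(205),.042,0)}
    return {k:S+M@np.array(v) for k,v in d.items()}
def res(p):
    P=pts(p); return np.concatenate([(proj(P[t],C[n])[0]-xy)*w for n,t,xy,w in obs if t in P])
s=least_squares(res,[.63,-.02,.08,-.2,np.radians(270)],loss="soft_l1",x_scale=[.01,.01,.01,.1,.1])
p=s.x;print(np.round(p,4),"nut",np.radians(205)-p[4]); P=pts(p)
for n,t,xy,w in obs:
    if t in P: print(n,t,np.round(proj(P[t],C[n])[0]-xy,1))
print(np.sqrt(np.diag(np.linalg.inv(s.jac.T@s.jac))))
np.save("p.npy",p)
E
```

```text
[ 0.6491 -0.0676  0.0617 -0.249   5.0576] nut -1.4796651330272428
side stud [ 2.5 -0. ]
side nut_body [-4.9  3. ]
side nut_mark [-0.6 -0.5]
side guide [-1.1 -2.9]
side knob [-0.7  1.4]
top stud [1. 0.]
top nut_body [-1.1 -1.5]
top nut_mark [ 1.5 -0.3]
top guide [-2.  -1.1]
top knob [ 1.2 -0.2]
top line [-1.4 -0.3]
side line [-0.2 -1.4]
[0.00152315 0.0022366  0.00329291 0.02179022 0.15683697]
```

```bash
cat > ov.py <<'E'
from h import *
def overlay(C,p,fn,pin=.002,nutphi=None):
    S,M=frame(p); k=8; out=[]
    for n,(x0,y0) in {"side":(290,183),"top":(258,148)}.items():
        w,h=50,75
        if n=="top": x0,y0=(263,152)
        c=C[n]; im=np.ascontiguousarray(cv2.resize(c["pixels"][y0:y0+h,x0:x0+w,::-1],None,fx=k,fy=k,interpolation=cv2.INTER_NEAREST))
        t=np.linspace(0,2*np.pi,40)
        def dr(L,col):
            q=proj(S+np.array(L)@M.T,c); q=((q-[x0,y0]+.5)*k).astype(np.int32); cv2.polylines(im,[q],False,col,1)
        for r,hh,col in[(.024,.014,(0,255,0)),(.024,.04,(0,255,0)),(.022,.052,(255,255,0)),(.008,.061,(255,0,255))]: dr([[r*np.cos(a),r*np.sin(a),hh] for a in t],col)
        for y in(.045,.06): dr([[-.016,y,0],[-.016,y,.054],[.016,y,.054],[.016,y,0]],(255,0,0))
        for hh in(.036,.068): dr([[.007*np.cos(a),.094-pin+.007*np.sin(a),hh] for a in t],(0,255,255))
        f=np.radians(205); dr([mk(f,.03,0),mk(f,.054,0)],(255,255,0))
        if nutphi is not None: dr([mk(nutphi,.0,.052),mk(nutphi,.022,.052)],(255,0,0))
        out.append(im)
    cv2.imwrite(fn,np.hstack(out))
E
python3 - <<'E'
from h import *; from ov import overlay
C=cams();c=C["top"];g=cv2.cvtColor(c["pixels"],cv2.COLOR_RGB2GRAY).astype(int)
print(g[150:215:1,290].tolist())
K=np.array(c["camera_matrix"]);D=np.array(c["distortion"])
pt=[]
for x in range(256,395,3):
    col=g[:,x]; pr=[y for y in range(185,235) if col[y]-col[y+2]>20]
    if pr:
        y=pr[-1]; d=col[y]-col[y+2]; pt.append([x,y+1.])
u=cv2.undistortPoints(np.array(pt,float).reshape(-1,1,2),K,D)[:,0]
d=np.c_[u,np.ones(len(u))]@c["T"][:3,:3].T;o=c["T"][:3,3]; W=o-d*(o[2]/d[:,2:])
for _ in range(4):
    a=np.polyfit(W[:,1],W[:,0],1); r=W[:,0]-np.polyval(a,W[:,1]); k=abs(r)<max(.002,1.5*np.median(abs(r))); W=W[k]
print(len(W),"yaw",-np.arctan(a[0]),np.std(r),W[[0,-1]])
p=np.load("p.npy");overlay(C,p,"pics/o1.png",nutphi=p[4])
E
```

```text
[176, 176, 176, 176, 176, 176, 176, 176, 176, 176, 176, 176, 176, 176, 176, 173, 156, 137, 137, 137, 137, 137, 137, 137, 137, 138, 130, 143, 140, 128, 137, 136, 138, 142, 165, 176, 176, 176, 176, 176, 159, 135, 146, 169, 177, 177, 176, 143, 112, 118, 117, 118, 120, 118, 118, 118, 117, 118, 119, 116, 116, 116, 116, 118, 117]
39 yaw -0.23340276249778766 0.0007145574796500169 [[ 0.62206329  0.06023587  0.        ]
 [ 0.53574987 -0.30467779  0.        ]]
```

View pics/o1.png

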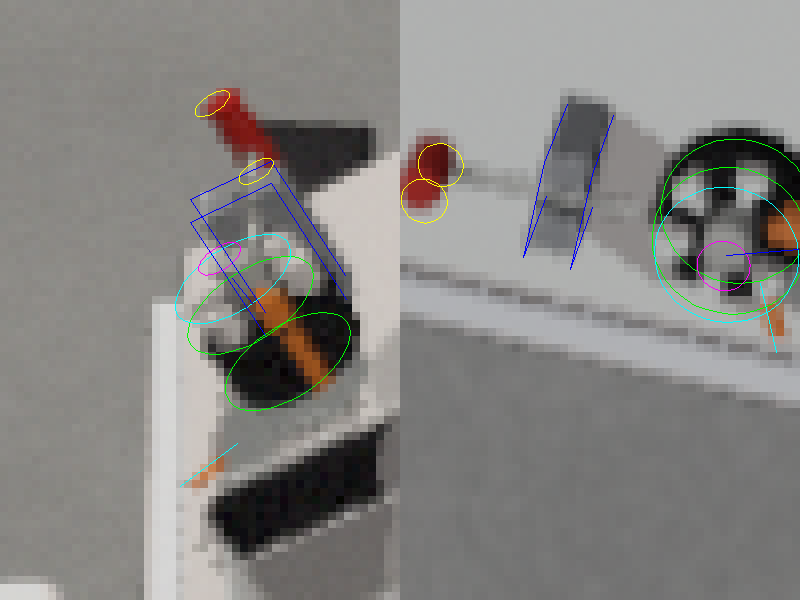

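```bash
cat > fit.py <<'E'
from h import *; from ov import overlay
C=cams(); R_={n:red(C[n]) for n in C}
t=np.linspace(0,2*np.pi,72)
cyl=lambda r,y,a,b:np.array([[r*np.cos(q),y+r*np.sin(q),h] for q in t for h in(a,b)])
box=np.array([[x,y,h] for x in(-.016,.016) for y in(.045,.06) for h in(.0,.054)])
def hullc(q):
    m=cv2.moments(cv2.convexHull(q.astype(np.float32))); return np.array([m["m10"],m["m01"]])/m["m00"]
def res(v):
    S,M=frame(v); P=lambda L,n:proj(S+np.array(L)@M.T,C[n])
    r=[(v[3]+.2334)/.008,(v[4]-.002)/.0012]
    for n in C: r+=list((hullc(P(cyl(.007,.094-v[4],.036,.068),n))-R_[n])/.4)
    b=P(cyl(.024,0,.014,.04),"top"); r+=[(b[:,0].min()-294.6)/.6,(b[:,1].min()-168.8)/.6]
    b=P(cyl(.024,0,.014,.04),"side"); r+=[(b[:,0].max()-334.3)/.7,(b[:,1].max()-233.1)/.7]
    g=P(box,"top"); r+=[(g[:,0].min()-278.4)/.7,(g[:,0].max()-289)/.7,(g[:,1].min()-163.6)/.7,(g[:,1].max()-183.1)/1.5]
    L=[mk(np.radians(205),.042,0)]
    r+=list((P(L,"top")[0]-[309.4,191.5])/.7)+list((P(L,"side")[0]-[315.5,241.6])/.7)
    return np.array(r)
p=np.load("p.npy")
s=least_squares(res,[*p[:3],-.233,.002],loss="soft_l1",x_scale=[.01,.01,.01,.1,.01],diff_step=1e-4)
print(np.round(s.x,4),np.round(res(s.x),1),np.round(np.sqrt(np.diag(np.linalg.inv(s.jac.T@s.jac))),4))
np.save("p.npy",s.x);overlay(C,s.x,"pics/o2.png",s.x[4],np.radians(280))
S,M=frame(s.x);print(M.round(3),"guide",S+M@[0,.0525,.054])
E
python3 fit.py
```

```text
[ 0.6503 -0.068   0.0617 -0.2358 -0.    ] [-0.3 -1.7 -2.7  0.1  1.4 -0.8 -0.6 -0.6 -0.8  1.2 -0.3  0.3  1.   1.3
 -0.7 -1.1  1.  -1.2] [0.0012 0.0009 0.0019 0.008  0.0014]
[[ 0.842  0.234 -0.486]
 [-0.202  0.972  0.117]
 [ 0.5   -0.     0.866]] guide [ 0.6362712  -0.01064585  0.10845021]
```

View pics/o2.png

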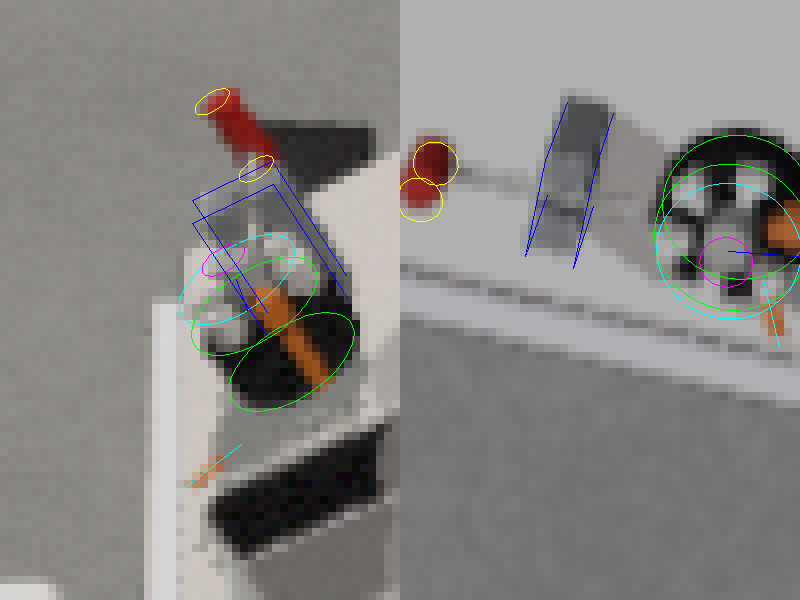

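```bash
cat >> h.py <<'E'
def goal(x,y,h,th):
    """tool target in stud frame (m, deg) -> rotvec rad, shift mm in present tool axes"""
    S,M=frame(np.load("p.npy")); o=bot.get_obs(); q=o["tool_rot"]; Rc=R.from_quat([q[1],q[2],q[3],q[0]])
    a=np.radians(th); yt=np.cos(a)*M[:,0]+np.sin(a)*M[:,1]; zt=-M[:,2]; Rt=R.from_matrix(np.array([np.cross(yt,zt),yt,zt]).T)
    print("rot",np.round((Rc.inv()*Rt).as_rotvec(),3).tolist(),"shift",np.round(Rc.inv().apply(S+M@[x,y,h]-o["eef_pos"])*1000,1).tolist())
def where():
    S,M=frame(np.load("p.npy")); o=bot.get_obs(); q=o["tool_rot"]; Rc=R.from_quat([q[1],q[2],q[3],q[0]]).as_matrix()
    L=M.T@Rc; print("t",round(o["t"],2),"stud-frame mm",np.round(M.T@(np.array(o["eef_pos"])-S)*1000,1),"theta",np.degrees(np.arctan2(L[1,1],L[0,1])).round(1),"axis",L[:,2].round(3),"F stud",np.round(M.T@o["contact_force"],1),"Mom",np.round(M.T@o["torque"],2),"q",np.round(o["q"],2),"w",round(o["gripper_width"]*85.4,1),"gf",round(o["grasp_force"],1))
E
python3 - <<'E'
from h import *
p=np.load("p.npy"); p[0]+=.0015; np.save("p.npy",p)
where(); goal(0,0,.2,30)
E
```

```text
t 1.7 stud-frame mm [-353.6  573.5  400. ] theta 79.3 axis [-0.5    0.    -0.866] F stud [ 0.2 -0.2  0.3] Mom [ 0.02  0.   -0.02] q [-1.23  0.48  0.02  1.56 -0.01  1.11 -0.08] w 85.7 gf 0.0
rot [-0.318, -0.435, 0.814] shift [-518.8, -474.1, -3.6]
```

Call:
jog_arm([
  [0,0,0.1,-30,-30,-40,85],
  [-0.318,-0.435,0.814,-519,-474,-4,85],
  [-0.318,-0.435,0.814,-519,-474,-4,85],
  [-0.318,-0.435,0.814,-519,-474,-4,85],
  [-0.318,-0.435,0.814,-519,-474,-4,85],
  [-0.318,-0.435,0.814,-519,-474,-4,85],
  [-0.318,-0.435,0.814,-519,-474,-4,85],
  [-0.318,-0.435,0.814,-519,-474,-4,85],
  [-0.318,-0.435,0.814,-519,-474,-4,85],
  [-0.318,-0.435,0.814,-519,-474,-4,85],
], grip_force=60)

```text
t: 2.95
eef_pos: [0.5183, 0.0453, 0.2412]
tool_rot: [0.238, 0.578, 0.774, 0.103]
contact_force: [-0.1, 0.4, 0.1]
gripper_width: 0.992
grasp_force: 0.0
```

Run:
```python
from h import *
where(); goal(0,0,.2,30)
```

```text
t 2.95 stud-frame mm [-45.5  79.  233.5] theta 30.0 axis [ 0.001  0.002 -1.   ] F stud [-0.1  0.4  0.2] Mom [0.06 0.47 0.02] q [-1.03 -0.04  0.63  2.3   0.67  0.53 -0.63] w 84.7 gf 0.0
rot [0.002, -0.001, -0.001] shift [-91.2, -0.0, 33.4]
```

Call:
jog_arm([
  [0,0,0,-91,0,33,85],
  [0,0,0,-91,0,33,85],
  [0,0,0,-91,0,33,85],
  [0,0,0,-91,0,110,85],
  [0,0,0,-91,0,110,85],
  [0,0,0,-91,0,110,85],
])

```text
t: 3.7
eef_pos: [0.5901, -0.0513, 0.166]
tool_rot: [0.236, 0.578, 0.774, 0.101]
contact_force: [0.6, -0.2, -0.2]
gripper_width: 0.999
grasp_force: 0.0
```

Run:
```python
from h import *; from ov import overlay
where(); goal(0,0,.09,30)
C=cams(); p=np.load("p.npy"); out=[]
S,M=frame(p); o=bot.get_obs()
for n,(x0,y0) in {"side":(270,140),"top":(255,125)}.items():
    c=C[n]; im=np.ascontiguousarray(cv2.resize(c["pixels"][y0:y0+120,x0:x0+80,::-1],(400,600),interpolation=cv2.INTER_CUBIC))
    for q,col in((o["eef_pos"],(0,255,0)),(S+M@[0,0,.061],(255,0,255))):
        u=(proj(q,c)[0]-[x0,y0]+.5)*5; cv2.circle(im,tuple(int(v) for v in u),3,col,1)
    out.append(im)
cv2.imwrite("pics/o3.png",np.hstack(out))
```

```text
t 3.7 stud-frame mm [ -3.1   1.8 122.3] theta 30.0 axis [-0.004 -0.001 -1.   ] F stud [ 0.4 -0.1 -0.5] Mom [0.02 0.56 0.04] q [-0.64  0.27  0.61  2.25  0.03  0.18  0.18] w 85.3 gf 0.0
rot [-0.004, -0.001, 0.0] shift [-3.1, 1.9, 32.3]
```

View pics/o3.png

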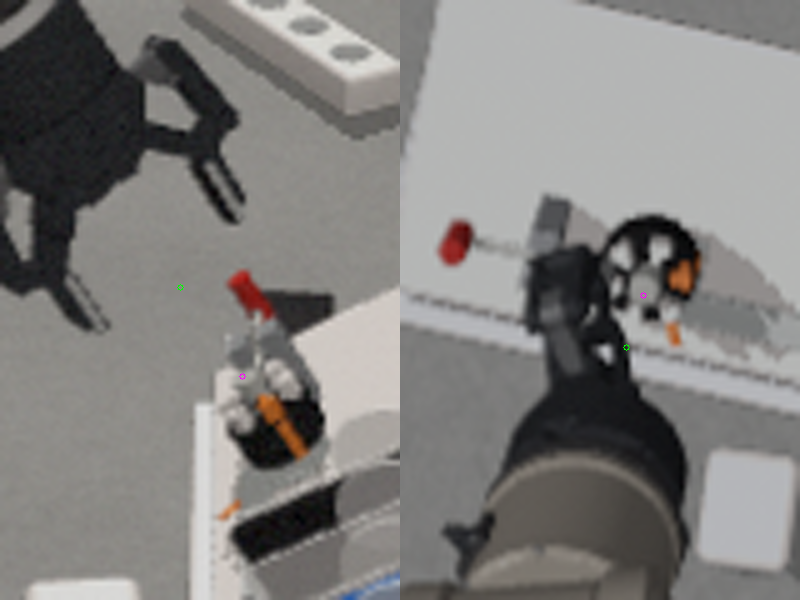

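Call:
jog_arm([
  [0,0,0,-3,2,32,85],
  [0,0,0,-3,2,32,85],
  [0,0,0,-3,2,32,85],
])

```text
t: 4.18
eef_pos: [0.6097, -0.0569, 0.1438]
tool_rot: [0.239, 0.577, 0.774, 0.103]
contact_force: [0.3, 0.6, -0.9]
gripper_width: 0.996
grasp_force: 0.0
```

Run:
```python
from h import *
where(); goal(0,0,.014,30)
```

```text
t 4.17 stud-frame mm [ 3.4  1.  92.9] theta 30.0 axis [ 0.003  0.001 -1.   ] F stud [-0.3  0.6 -0.9] Mom [-0.02  0.53  0.04] q [-0.25  0.31  0.18  2.2   0.67  0.17 -0.44] w 85.0 gf 0.0
rot [0.003, 0.0, 0.0] shift [0.8, -3.7, 78.9]
```

Call:
jog_arm([
  [0,0,0,1,-4,40,85],
  [0,0,0,1,-4,60,85],
  [0,0,0,1,-4,75,85],
  [0,0,0,1,-4,84,85],
  [0,0,0,1,-4,84,85],
])

```text
t: 4.8
eef_pos: [0.647, -0.0671, 0.0687]
tool_rot: [0.239, 0.577, 0.774, 0.103]
contact_force: [-0.6, 0.6, -0.2]
gripper_width: 0.997
grasp_force: 0.0
```

Run:
```python
from h import *
where(); goal(0,0,.009,30)
```

```text
t 4.8 stud-frame mm [-0.7 -0.2  8.5] theta 30.1 axis [ 0.003  0.    -1.   ] F stud [-0.7  0.4  0.2] Mom [-0.04  0.48 -0.04] q [-0.01  0.49 -0.07  2.14  1.57  0.18 -1.29] w 85.1 gf 0.0
rot [0.002, 0.001, 0.001] shift [-0.1, 0.7, -0.5]
```

Call:
jog_arm([
  [0,0,0,0,0,0,40],
  [0,0,0,0,0,0,40],
  [0,0,0,0,0,0,40],
  [0,0,0,0,0,0,40],
  [0,0,0,0,0,0,40],
  [0,0,0,0,0,0,40],
], grip_force=50)

```text
t: 5.55
eef_pos: [0.6483, -0.0664, 0.0701]
tool_rot: [0.239, 0.577, 0.774, 0.104]
contact_force: [-2.2, 2.7, 11.1]
gripper_width: 0.55
grasp_force: 49.5
```

Run:
```python
from h import *
where()
```

```text
t 5.55 stud-frame mm [1.  0.8 9.2] theta 30.0 axis [ 0.005  0.003 -1.   ] F stud [ 3.2  2.1 11.1] Mom [ 0.31 -0.04 -0.02] q [-0.01  0.49 -0.07  2.14  1.56  0.18 -1.29] w 47.0 gf 49.5
```

Call:
jog_arm([
  [0,0,0.1,0,2,0,40],
  [0,0,0.25,0,2,0,40],
  [0,0,0.4,0,2,0,40],
  [0,0,0.55,0,2,0,40],
  [0,0,0.7,0,2,0,40],
  [0,0,0.85,0,2,0,40],
  [0,0,1.0,0,2,0,40],
  [0,0,1.05,0,2,0,40],
  [0,0,1.05,0,2,0,40],
])

```text
t: 6.68
eef_pos: [0.6493, -0.0666, 0.0707]
tool_rot: [0.155, 0.888, 0.379, 0.21]
contact_force: [-5.4, 1.8, 12.3]
gripper_width: 0.549
grasp_force: 49.5
```

Run:
```python
from h import *
where()
```

```text
t 6.67 stud-frame mm [2.2 0.8 9.2] theta -30.2 axis [ 0.004  0.001 -1.   ] F stud [ 1.3  0.5 13.5] Mom [ 0.03  0.12 -0.1 ] q [ 0.09  0.5  -0.2   2.13  1.54  0.24 -2.29] w 46.9 gf 49.5
```

Call:
jog_arm([
  [0,0,0,0,0,0,85],
  [0,0,0,0,0,0,85],
  [0,0,0,0,0,0,85],
  [0,0,0,0,0,0,85],
  [0,0,0,0,0,0,85],
])

```text
t: 7.3
eef_pos: [0.6479, -0.0671, 0.068]
tool_rot: [0.154, 0.888, 0.38, 0.208]
contact_force: [0.4, -0.4, -0.2]
gripper_width: 0.994
grasp_force: 0.0
```

Call:
jog_arm([
  [0,0,-0.15,0,0,0,85],
  [0,0,-0.3,0,0,0,85],
  [0,0,-0.45,0,0,0,85],
  [0,0,-0.6,0,0,0,85],
  [0,0,-0.75,0,0,0,85],
  [0,0,-0.9,0,0,0,85],
  [0,0,-1.05,0,0,0,85],
  [0,0,-1.05,0,0,0,85],
])

```text
t: 8.3
eef_pos: [0.6479, -0.067, 0.0681]
tool_rot: [0.238, 0.579, 0.773, 0.102]
contact_force: [0.5, 0.8, 0.3]
gripper_width: 0.993
grasp_force: 0.0
```

Run:
```python
from h import *; from ov import overlay
p=np.load("p.npy");S,M=frame(p);p[:3]+=M@[.002,.0008,0];np.save("p.npy",p)
where(); goal(0,0,.009,30)
C=cams()
for n,c in C.items(): print(n,proj(S+M@mk(np.radians(205+26),.022,.052),c),[(np.round(a["xy"],1).tolist(),round(a["score"],2)) for a in bot.tip_of("nut_mark",c)[:2]])
overlay(C,p,"pics/o4.png",.0,np.radians(231))
```

```text
t 8.3 stud-frame mm [-2.2 -0.7  7.6] theta 29.9 axis [-0.  0. -1.] F stud [0.4 0.9 0.1] Mom [ 0.02  0.55 -0.01] q [ 0.04  0.5  -0.13  2.13  1.54  0.21 -1.26] w 84.8 gf 0.0
rot [0.0, -0.0, -0.002] shift [-0.5, 2.3, -1.4]
side [[315.0863789  223.04373202]] [([316.2, 222.9], 0.85), ([337.9, 249.4], 0.26)]
top [[309.20968811 189.09927196]] [([308.0, 186.5], 0.49), ([304.1, 178.2], 0.37)]
```

View pics/o4.png

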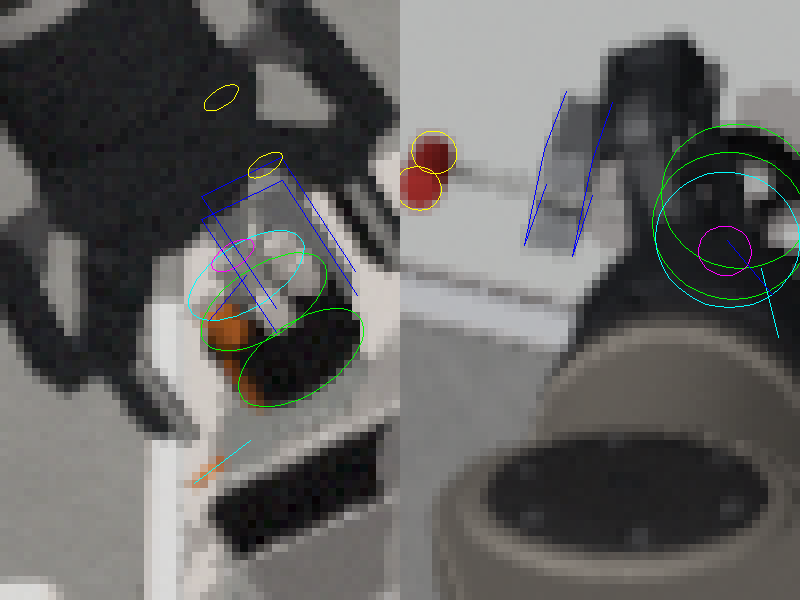

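```bash
cat > ang.py <<'E'
from h import *
def orange(c,x0=308,x1=336,y0=208,y1=238):
    h=cv2.cvtColor(c["pixels"],cv2.COLOR_RGB2HSV)[y0:y1,x0:x1].astype(int)
    m=(h[...,0]>5)&(h[...,0]<22)&(h[...,1]>120)&(h[...,2]>70); y,x=np.nonzero(m); return x+x0,y+y0
def est(px,c,p):
    S,M=frame(p); best=[]
    for d in range(170,320,1):
        f=np.radians(d); q=proj(S+np.array([mk(f,.024,h) for h in np.linspace(.014,.04,8)]+[mk(f,r,.052) for r in(.012,.017,.022)]+[mk(f,.022,h) for h in(.044,.048)])@M.T,c)
        D=np.linalg.norm(q[:,None]-px[None],axis=2); best.append((D.min(1).mean()+D.min(0).mean(),d))
    return sorted(best)[:3]
E
python3 - <<'E'
from ang import *
C=cams();p=np.load("p.npy")
x,y=orange(C["side"]);px=np.c_[x,y];print(len(x),px.mean(0),est(px,C["side"],p))
b=dict(C["side"]);b["pixels"]=cv2.imread("pics/side0.png")[:,:,::-1].copy()
x,y=orange(b);px=np.c_[x,y];print(len(x),px.mean(0),est(px,b,p))
E
```

```text
36 [318.52777778 225.75      ] [(np.float64(1.707001675279097), 233), (np.float64(1.7088207088117207), 232), (np.float64(1.717856274502466), 234)]
51 [325.74509804 224.23529412] [(np.float64(1.4977013045515921), 290), (np.float64(1.511733273709872), 289), (np.float64(1.5138510547020803), 295)]
```

Call:
jog_arm([
  [0,0,0,-0.5,2.5,-1,40],
  [0,0,0,-0.5,2.5,-1,40],
  [0,0,0,-0.5,2.5,-1,40],
  [0,0,0,-0.5,2.5,-1,40],
  [0,0,0,-0.5,2.5,-1,40],
  [0,0,0,-0.5,2.5,-1,40],
])

```text
t: 9.35
eef_pos: [0.6486, -0.0671, 0.0702]
tool_rot: [0.238, 0.579, 0.774, 0.102]
contact_force: [-7.1, -0.7, 6.8]
gripper_width: 0.545
grasp_force: 50.0
```

Call:
jog_arm([
  [0,0,0.1,0,0,0,40],
  [0,0,0.25,0,0,0,40],
  [0,0,0.4,0,0,0,40],
  [0,0,0.55,0,0,0,40],
  [0,0,0.7,0,0,0,40],
  [0,0,0.82,0,0,0,40],
  [0,0,0.86,0,0,0,40],
  [0,0,0.86,0,0,0,40],
])

```text
t: 10.35
eef_pos: [0.649, -0.0671, 0.0704]
tool_rot: [0.174, 0.848, 0.462, 0.192]
contact_force: [-6.1, -1.0, 7.0]
gripper_width: 0.549
grasp_force: 49.9
```

Run:
```python
from h import *
where()
```

```text
t 10.35 stud-frame mm [-0.2 -0.6  9. ] theta -19.4 axis [-0.    -0.001 -1.   ] F stud [-1.4 -2.4  8.9] Mom [-0.23  0.95 -0.07] q [ 0.09  0.5  -0.2   2.13  1.51  0.24 -2.08] w 46.9 gf 49.9
```

Call:
jog_arm([
  [0,0,0,0,0,0,85],
  [0,0,0,0,0,0,85],
  [0,0,0,0,0,0,85],
  [0,0,0,0,0,0,85],
  [0,0,0,0,0,-60,85],
  [0,0,0,0,0,-120,85],
  [0,0,0,0,0,-140,85],
  [0,0,0,0,0,-140,85],
])

```text
t: 11.35
eef_pos: [0.5821, -0.0501, 0.1945]
tool_rot: [0.175, 0.848, 0.462, 0.194]
contact_force: [1.7, -0.2, 0.2]
gripper_width: 0.991
grasp_force: 0.0
```

Run:
```python
from ang import *; from ov import overlay
where(); goal(0,.135,.1,0)
C=cams();p=np.load("p.npy")
x,y=orange(C["side"]);px=np.c_[x,y];print(len(x),est(px,C["side"],p))
for n,c in C.items(): print(n,proj(frame(p)[0]+frame(p)[1]@mk(np.radians(180),.022,.052),c),[(np.round(a["xy"],1).tolist(),round(a["score"],2)) for a in bot.tip_of("nut_mark",c)[:2]])
overlay(C,p,"pics/o5.png",.0,np.radians(180))
```

```text
t 11.35 stud-frame mm [  2.1   0.3 151. ] theta -19.3 axis [ 0.005  0.001 -1.   ] F stud [ 1.6  0.2 -0.7] Mom [-0.05  0.47  0.01] q [ 0.25  0.2  -0.4   2.19  0.79  0.37 -1.39] w 84.6 gf 0.0
rot [0.005, -0.002, -0.337] shift [126.3, -46.8, 51.1]
12 [(np.float64(3.224625092284813), 170), (np.float64(3.238217894165767), 171), (np.float64(3.263362227016458), 172)]
side [[313.0849233  220.27331077]] [([310.7, 219.2], 0.66)]
top [[301.53585204 189.69624594]] [([300.0, 189.0], 0.78)]
```

View pics/o5.png

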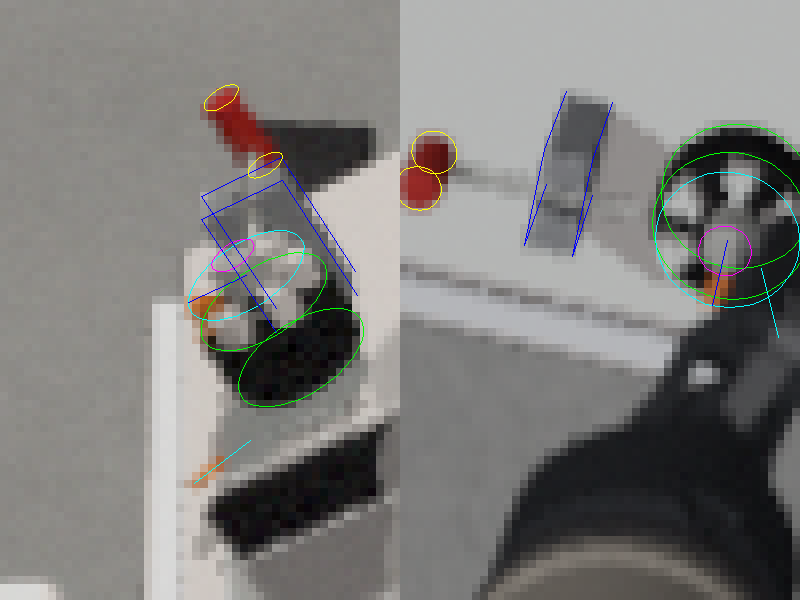

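Call:
jog_arm([
  [0,0,0,126,-47,0,0],
  [0,0,-0.15,126,-47,0,0],
  [0,0,-0.337,126,-47,0,0],
  [0,0,-0.337,126,-47,51,0],
  [0,0,-0.337,126,-47,51,0],
  [0,0,-0.337,126,-47,51,0],
])

```text
t: 12.3
eef_pos: [0.6351, 0.0752, 0.1453]
tool_rot: [0.203, 0.759, 0.598, 0.16]
contact_force: [0.9, -0.0, 0.2]
gripper_width: 0.0
grasp_force: 0.0
```

Run:
```python
from h import *
where(); goal(0,.130,.044,0)
```

```text
t 12.3 stud-frame mm [ -3.2 134.6  97.2] theta 0.0 axis [-0.002 -0.    -1.   ] F stud [ 0.9  0.2 -0.2] Mom [0.04 0.49 0.  ] q [-0.02  0.38 -0.41  2.08  1.09  0.5  -1.53] w 0.0 gf 0.0
rot [-0.002, 0.0, 0.0] shift [-4.5, 3.3, 53.2]
```

Call:
jog_arm([
  [0,0,0,-4,3,30,0],
  [0,0,0,-4,3,53,0],
  [0,0,0,-4,3,53,0],
  [0,0,0,-14,3,53,0],
  [0,0,0,-19,3,53,0],
  [0,0,0,-24,3,53,0],
  [0,0,0,-29,3,53,0],
  [0,0,0,-29,3,53,0],
])

```text
t: 13.3
eef_pos: [0.6571, 0.0398, 0.1019]
tool_rot: [0.203, 0.759, 0.598, 0.16]
contact_force: [0.4, 0.8, -0.4]
gripper_width: 0.002
grasp_force: 0.3
```

Run:
```python
from h import *
where()
```

```text
t 13.3 stud-frame mm [  0.8 105.3  44.8] theta -0.0 axis [ 0.  0. -1.] F stud [-0.   0.8 -0.4] Mom [ 0.18  0.47 -0.05] q [-0.01  0.47 -0.33  2.08  1.26  0.41 -1.64] w 0.2 gf 0.3
```

Call:
jog_arm([
  [0,0,0,-3,0,0,0],
  [0,0,0,-6,0,0,0],
  [0,0,0,-8,0,0,0],
  [0,0,0,-10,0,0,0],
  [0,0,0,-10,0,0,0],
])

```text
t: 13.92
eef_pos: [0.6546, 0.0299, 0.1015]
tool_rot: [0.203, 0.759, 0.598, 0.16]
contact_force: [0.2, 1.4, 1.6]
gripper_width: -0.002
grasp_force: 0.6
```

Run:
```python
from h import *
where()
```

```text
t 13.93 stud-frame mm [ 0.5 95.1 44.5] theta -0.0 axis [-0. -0. -1.] F stud [0.7 1.4 1.5] Mom [0.2  0.44 0.01] q [ 0.    0.46 -0.32  2.09  1.26  0.4  -1.63] w -0.2 gf 0.6
```

Call:
jog_arm([
  [0,0,0,-3,0,0,0],
  [0,0,0,-6,0,0,0],
  [0,0,0,-8,0,0,0],
  [0,0,0,-9,0,0,0],
  [0,0,0,-10,0,0,0],
  [0,0,0,-10,0,0,0],
])

```text
t: 14.68
eef_pos: [0.6523, 0.0204, 0.1015]
tool_rot: [0.203, 0.759, 0.598, 0.16]
contact_force: [1.5, 0.4, 0.9]
gripper_width: 0.001
grasp_force: 0.8
```

Run:
```python
from h import *
where()
```

```text
t 14.68 stud-frame mm [ 0.5 85.3 44.6] theta 0.0 axis [-0. -0. -1.] F stud [1.6 0.7 0.1] Mom [0.32 0.36 0.01] q [ 0.02  0.46 -0.31  2.1   1.27  0.38 -1.63] w 0.1 gf 0.8
```

Not yet a hard stop; push on gently.

Call:
jog_arm([
  [0,0,0,-1,0,0,0],
  [0,0,0,-2,0,0,0],
  [0,0,0,-3,0,0,0],
  [0,0,0,-3,0,0,0],
])

```text
t: 15.18
eef_pos: [0.6519, 0.019, 0.1017]
tool_rot: [0.203, 0.758, 0.599, 0.161]
contact_force: [3.1, 5.2, -1.7]
gripper_width: 0.002
grasp_force: 2.4
```

Run:
```python
from h import *
where()
```

```text
t 15.18 stud-frame mm [ 0.5 83.8 44.7] theta 0.1 axis [ 0.     0.002 -1.   ] F stud [ 0.7  5.8 -2.4] Mom [0.98 0.38 0.04] q [ 0.02  0.46 -0.31  2.1   1.27  0.38 -1.62] w 0.2 gf 2.4
```

Call:
jog_arm([
  [0,0,0,-2,0,0,0],
  [0,0,0,-3,0,0,0],
  [0,0,0,-3,0,0,0],
])

```text
t: 15.55
eef_pos: [0.6518, 0.0188, 0.1019]
tool_rot: [0.201, 0.757, 0.6, 0.163]
contact_force: [4.8, 8.0, -3.3]
gripper_width: -0.002
grasp_force: 4.6
```

Call:
jog_arm([
  [0,0,0,10,0,0,0],
  [0,0,0,40,0,0,0],
  [0,0,0,40,0,-60,0],
  [0,0,0,60,0,-120,0],
  [0,0,0,90,0,-150,0],
  [0,0,0,90,0,-150,0],
  [0,0,0,90,0,-150,0],
])

```text
t: 16.42
eef_pos: [0.5986, 0.118, 0.2306]
tool_rot: [0.204, 0.759, 0.598, 0.159]
contact_force: [-0.6, 0.3, -0.4]
gripper_width: -0.001
grasp_force: 0.0
```

Run:
```python
from ang import *; from ov import overlay
where()
C=cams();p=np.load("p.npy")
for n in C: print(n,red(C[n]))
overlay(C,p,"pics/o6.png",.027,np.radians(180))
```

```text
t 16.43 stud-frame mm [  0.  167.6 193.9] theta -0.0 axis [-0.001 -0.003 -1.   ] F stud [-0.7  0.1  0. ] Mom [-0.07  0.56  0.01] q [-0.01  0.23 -0.52  2.05  0.83  0.65 -1.36] w -0.1 gf 0.0
side [318.95652174 202.17391304]
top [276.22222222 176.83333333]
```

View pics/o6.png

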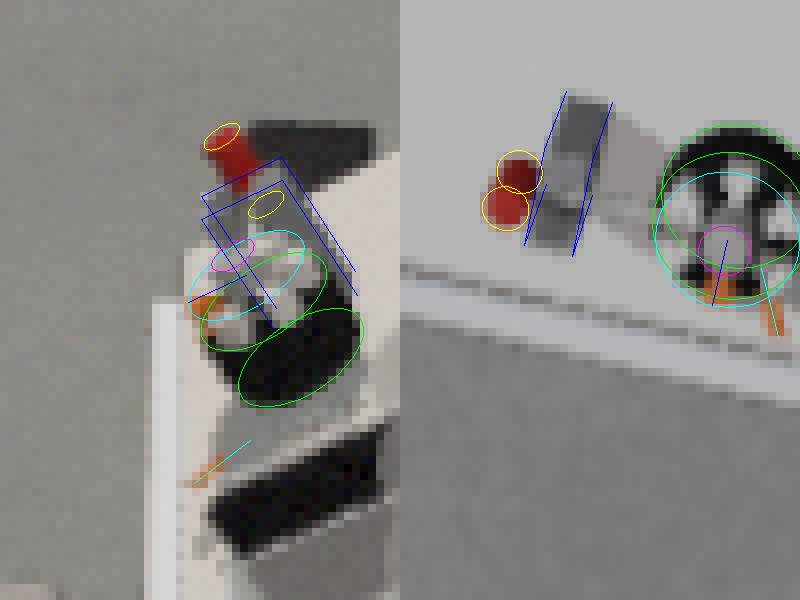

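The picture shows the red knob at about (508,190) in the top crop. It sits against the guide and matches the overlay drawn for the home position. The orange tooth at about (718,288) matches the first-slot angle, and the gripper is clear of everything.

```bash
python3 -c "
from station import bot
print(bot.hand_in())"
```

```text
the job is handed in; nothing more can be done
None
```

I tightened the nut to the first slot past the orange line, pushed the pin home until the knob stopped against the guide, moved the arm clear and handed the job in at about 16.5 s; no verdict came back.

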